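# Load a copper electrode into its spring-clip holder

### The arm

A 6-joint arm with a two-finger parallel gripper is mounted at the origin on the work surface. World frame = base frame: x ahead of the robot, y to its left, z up, the work surface at z = 0. Lengths are in mm, angles in rad, forces in N, time in s.
With the tool pointing down it reaches from about 275 to 1000 mm from the base axis. Payload 8.4 kg.
Tool frame: the origin (TCP) lies between the finger pads; the fingertips stand 22 mm ahead of it and the grasp point (between the pads) lies 3 mm ahead of it; z points along the fingers, y is the line along which they close (so a half turn about z gives the same grasp; the last joint's range is limited). The gripper opens to 85 mm and grips with 20 to 120 N. Pads are 22 mm wide; open, the fingers measure 114 mm over their backs; the gripper's body (76 mm by 85 mm) begins 54 mm behind the grasp point. The pads swing forward as they close: fully open they stand 13 mm farther back than shut.
Start: joints at [-1.337, 0.353, 1.633, -0, 1.155, -0.002], TCP at [146.011, -607.708, 253.281] pointing down, gripper open.
Joint ranges: [-2.63, 2.63], [-0.92, 2.1], [0.06, 2.66], [-1.3, 4.44], [0, 2.69], [-3.02, 3.02]. Speed limits (rad/s): [2.22, 2.22, 2.79, 3.14, 3.14, 3.14].

### API

Orientations are given as [roll, pitch, yaw] about the fixed x, y, z axes, in that order (R = Rz(yaw) Ry(pitch) Rx(roll)).
In Python, from rig import r, grab_frame gives the robot as it stands.
- The arm moves only by the shell command python3 -m inch 'ROWS' [FORCE]. ROWS is JSON, a list of rows, each a list of 7 numbers: the turn, a rotation vector about the tool's x, y, z as a fraction of full scale, then the shift along the tool's x, y, z as a fraction of full scale, then the closure, from 0 (fully open) to 1 (shut). In form: [[rx, ry, rz, dx, dy, dz, fingers], ...]. A call has 1 to 8 rows; each row shifts and turns the commanded pose from where the row before left it, along the tool's axes as they then stand; what a row does not reach is not made up. Full scale, the value 1, is 2.5 cm for a shift and pi rad for a turn. A row lasts 1/12 s, in which the tool goes at most 41.7 mm and 7.16 degrees, less where a joint would pass 70% of its speed; a pose out of reach is approached as far as the arm can. A call with a number of a shift or a turn outside -1 to 1 is refused whole. A call with a gripper value outside its range is refused whole. The fingers move at their own pace and stop on an object; FORCE is the grip in N (left out, the last holds). Time passes only in rows, so rows that do not move let the fingers close. It gives the time, the measured TCP pose, the force, the opening and the grip force at its end, in the units of the state.
- r.sense(): the state, without advancing time (a new reading comes with each control period).
- grab_frame(name): name is "scene" or "top"; returns a dict with "pixels" (400x640x3 uint8, red, green, blue), "z_map" (400x640 float32, mm along the optical axis (not along the pixel's ray), 0 where there is no reading), "vertical_fov" (degrees; the focal length in pixels is half the picture's height over the tangent of half this angle, whatever the lens; pixels are square), "cx", "cy" (the principal point, pixels), "dist" ([k1, k2, p1, p2, k3] as OpenCV has them; the pictures are not rectified), "cam_to_world" (4x4, takes a point from camera to world coordinates). Camera axes: x right, y down, z forward; pixel columns grow to the right and rows downward; lengths in mm; the calibration is good to about 2 mm. A picture is of the moment at which its call begins.
- r.sign_off(): hands the job in; it is judged then, once.
The state is a dict: "clock": time; "qpos": joint angles; "qvel": joint speeds; "joint_efforts": joint torques, N m; "eef_pos": TCP position; "tcp_rot": TCP orientation; "contact_force": force on the tool from outside, world axes, zero at the start; "wrist_torque": the same for the moment, N m; "opening": opening from 0.0 (shut) to 1.0 (fully open); "grasp_force": force on a finger pad.
Only numpy, scipy, OpenCV 4.12 (cv2) and the standard library are available. Lean on these libraries where they do the work, as an engineer would, in place of code of your own. Each camera call takes 0.05 s, during which the arm holds its last target. There are 200 camera calls.

### The job

Take the copper electrode out of the blue rack and slide its two ears down into the slots of the grey-and-white electrode holder, past the spring clips, until both ears sit fully home and level on the bottoms of the slots; then let go of it. Feel your way in gently rather than forcing it, and leave the grey electrode, the beaker, the bottle and the molecule model where they are.

Things in the scene. Friction and masses are not known exactly. Their poses are not given: they have to be found in the camera images.
- copper: Upright copper plate, 0.2 kg. Origin: centre of the lower edge; z up, y across, x through it; same when turned half round. Blade 4 mm thick, 70 wide, z 0 to 60. Cross bar, also 4 thick, 102 wide, z 56 to 70: its ends are the ears, 16 mm beyond the blade. Black grip block on top, 16 (x) by 24 (y), z 70 to 110.
- copper_ear_left (a point): Middle of the underside of the copper plate's ear on its +y side (x 0, y +45, z 56 mm in the plate's frame).
- copper_ear_right (a point): Middle of the underside of the copper plate's ear on its -y side (x 0, y -45, z 56 mm in the plate's frame).
- zinc: A second electrode, same shape and size but grey metal, standing in the other slot of the rack (either may be in either slot). It stays there.
- rack: Fixed blue block 150 (x) by 120 (y) by 40 mm high; origin at the centre of its underside. Two slots along y, at x -40 and +40 mm, 6 mm wide, 79 long, 30 deep; the electrodes stand loosely in them, about upright, ears above the block.
- holder: Electrode holder. Origin: centre of the underside of its fixed grey base, 120 (x) by 180 (y) by 10 mm. On it a white head with two slotted posts (y +-39 to +-60). The head is clamped up to 15 mm off the base's centre along x, either way, anew each time; no reading here shows it: look, or feel for it. It holds still in use; pushing over 25 N spoils it.
- holder_guide (a point): Point of the base 108 mm up, between the tops of the guides if the head were central. At y +-39 to +-54 each slot's -x side is an upright guide face, 2 mm to -x of the head's centre, z 70 to 108, 10 mm thick. The slot's +x side is lower (z 88): an ear with its underside between can be moved to -x until it touches the guide, then slid down.
- holder_seat (a point): Point of the base 70 mm up, midway between the flat slot bottoms (z 70) if the head were central. There the ear undersides must rest, the plate lying against the guides, its middle at the head's centre, blade free between the posts. Outer cheeks (inner faces y +-54) and white blocks (x 5 to 20 from the head's centre) rise to z 88.
- holder_clip (a point): Point of the base 76 mm up, midway between the two brass clips if the head were central. Each clip faces the guide from +x; nose z 72 to 80, at the head's centre when empty, sloping lead-in up to z 86 and out to x 4 mm. A 4 mm ear pushes it back 2 mm. Sliding the plate down past both takes 3 to 12 N; its weight does not do it.
- beaker: Empty glass beaker, 60 mm across, 75 mm high, origin under its centre. Not to be disturbed.
- reagent: White plastic bottle with a red cap, 52 mm across, 120 mm high, origin under its centre. Not to be disturbed.
- molecule: Small ball-and-stick molecule model, black centre with red and white balls, about 80 mm across and 54 mm high, origin under its centre. Not to be disturbed.
Things that resemble listed ones, but are neither listed nor needed, are in the scene too. What is shaped like the copper but green is not meant. There is more than one size of the holder; the one meant has the size given above.

How it is judged (in metres and radians):
On the way, in this order (a step that is already met when the one before it is completed fails the run):
1. the copper electrode is lifted clear of the rack (height (world z) of copper above 0.045 m), for 0.1 s.
2. both ears of the copper electrode are home on the bottoms of the holder's slots, plate level and upright (z of copper_ear_left in the frame of holder between 0.066 and 0.0718 m and z of copper_ear_right in the frame of holder between 0.066 and 0.0718 m and x of copper in the frame of holder between -0.02 and 0.02 m and y of copper in the frame of holder between -0.006 and 0.006 m and angle between copper's own z axis and vertical below 0.05 rad and angle between the y axis of copper and the y axis of holder, either way round below 0.06 rad), for 0.2 s.
At the end, for the whole second after the job is handed in: Both ears of the copper electrode rest on the slot bottoms (undersides less than 1.8 mm above them), plate between the posts, upright within 0.05 rad, at rest and released; the grey electrode still stands in its rack slot (all of step 2 and linear speed of copper below 0.01 m/s and contact force between the fingers and copper below 0.05 N and height (world z) of zinc below 0.014 m and angle between zinc's own z axis and vertical below 0.15 rad); the robot touches nothing.
It fails at once if the holder is loaded with more than 35 N by the electrode, the clips' own squeeze of some 12 N included (contact force between copper and holder above 35 N).
It fails at once if the robot itself pushes the holder with more than 35 N (contact force between any of the fingers, the arm and holder above 35 N).
It fails at once if a bystander is disturbed: grey electrode, beaker, bottle or molecule model moved more than 15 mm (distance of any of zinc, beaker, reagent, molecule from where it was at the start of the episode above 0.015 m).
It also fails if it takes over 56 s, if anything falls off the work surface, if the arm or the gripper's body presses on something with over 40 N, if the wrist force passes 120 N, or if a joint passes its speed limit or range.

## Working session

There is one attempt and no reset: what is moved stays moved. The work goes in short steps, Python scripts to look and compute and a shell command to move; the robot and the scene stay as the last step left them, time stands still between calls to the robot, and variables do not carry over. Pictures are saved under pics/ and viewed, at most 10 in all, crops included, and the job is handed in when it is done.

```bash
mkdir -p pics; ls; python3 - <<'E'
from rig import r, grab_frame
import cv2, numpy as np
for n in("scene","top"):
    f=grab_frame(n); cv2.imwrite(f"pics/{n}0.png",f["pixels"][:,:,::-1]); np.savez(f"{n}0.npz",**{k:np.array(v) for k,v in f.items()})
    print(n,f["vertical_fov"],f["cx"],f["cy"],f["dist"],np.round(f["cam_to_world"],3).tolist())
print(r.sense())
E
```

```text
pics
scene 54.724246478160254 316.4994488932729 199.11298120661155 [-0.05645882  0.          0.          0.          0.        ] [[0.275, 0.525, -0.806, 1304.88], [0.962, -0.158, 0.225, -72.4], [-0.01, -0.836, -0.548, 653.752], [0.0, 0.0, 0.0, 1.0]]
top 54.91038205240655 317.2584034218814 202.84507208348245 [-0.05669681  0.          0.          0.          0.        ] [[0.106, -0.973, 0.206, 326.181], [-0.994, -0.105, 0.019, 132.464], [0.003, -0.207, -0.978, 1049.504], [0.0, 0.0, 0.0, 1.0]]
{'clock': 0.1, 'qpos': array([-1.33740524e+00,  3.53565864e-01,  1.63402032e+00,  2.56863383e-05,
        1.15519484e+00, -2.39136159e-03]), 'qvel': array([ 0.00076438, -0.00106642, -0.00090338,  0.00016915, -0.00033412,
        0.00088945]), 'joint_efforts': array([-6.93468082e-04, -6.06356049e+01, -3.42820501e+01, -3.90086871e-05,
        4.09033557e-03,  4.01820034e-05]), 'eef_pos': array([ 145.92822174, -607.3393867 ,  252.66174767]), 'tcp_rot': array([-3.14040434e+00, -2.63291641e-05,  2.35772051e-01]), 'contact_force': array([-1.19071295, -0.12958616,  0.17158657]), 'wrist_torque': array([-0.00569317,  0.00888778, -0.05786246]), 'grasp_force': 0.0, 'opening': 1.0021778773299181}
```

View pics/scene0.png

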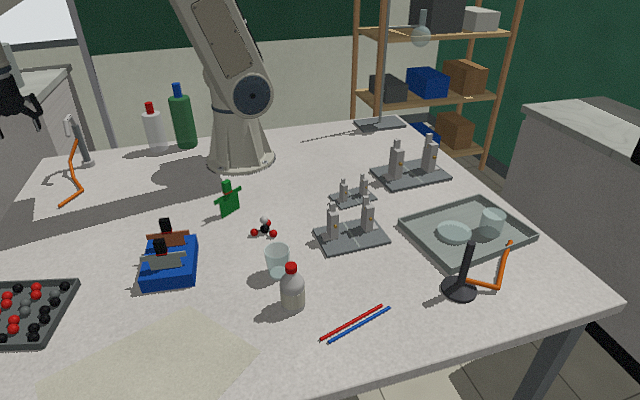

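View pics/top0.png

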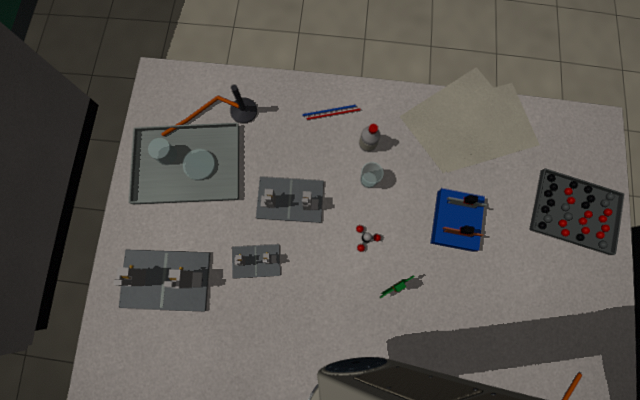

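Top view: the blue rack is at about (460,220), with copper in the nearer-robot slot (463,231) and grey in the far slot (467,202). The three holders are at (165,280), (290,200) and (257,260). I'll measure them next.

```bash
cat > h.py <<'E'
import numpy as np, cv2
def cloud(f):
    H,W=f["z_map"].shape; fl=H/2/np.tan(np.radians(float(f["vertical_fov"]))/2)
    K=np.array([[fl,0,float(f["cx"])],[0,fl,float(f["cy"])],[0,0,1]])
    u,v=np.meshgrid(np.arange(W),np.arange(H))
    p=cv2.undistortPoints(np.stack([u,v],-1).reshape(-1,1,2).astype(np.float64),K,np.array(f["dist"],float)).reshape(H,W,2)
    z=f["z_map"].astype(float); P=np.dstack([p[...,0]*z,p[...,1]*z,z]); T=np.array(f["cam_to_world"])
    w=P@T[:3,:3].T+T[:3,3]; w[z==0]=np.nan; return w
def rect(pts):
    (c,s,a)=cv2.minAreaRect(pts[:,:2].astype(np.float32)); return np.round(c,1),np.round(s,1),round(a,2)
E
python3 - <<'E'
from h import *
import cv2
f=np.load("top0.npz"); w=cloud(f); px=f["pixels"].astype(int)
# table height
print("table",np.nanmedian(w[300:330,250:300,2]))
for n,(u0,u1,v0,v1) in dict(big=(105,225,240,320),mid=(245,338,170,228),small=(225,290,238,285)).items():
    s=w[v0:v1,u0:u1]; m=(s[...,2]>6)&(s[...,2]<14)
    print(n,rect(s[m]),np.median(s[m][:,2]), "maxz",np.nanmax(s[...,2]))
s=w[180:260,420:500]; c=px[180:260,420:500]
m=(abs(s[...,2]-40)<5)&(c[...,2]>c[...,0]+40); print("rack",rect(s[m]),np.median(s[m][:,2]))
m=(s[...,2]>55)
n,l=cv2.connectedComponents(m.astype(np.uint8))
for i in range(1,n):
    q=s[l==i]
    if len(q)>10: print(i,len(q),rect(q),q[:,2].min(),q[:,2].max(),c[l==i].mean(0))
    for lo,hi in((60,76),(98,120)):
        k=q[(q[:,2]>lo)&(q[:,2]<hi)]
        if len(k)>4: print("  ",lo,len(k),rect(k),np.median(k[:,2]))
f=np.load("scene0.npz"); w=cloud(f)
s=w[190:260,310:395]; m=(s[...,2]>6)&(s[...,2]<14);print("scene mid",rect(s[m]))
E
```

```text
table 0.05723086127886745
big (array([283.4, 565.1]), array([169.5, 293. ]), 4.99) 12.285160838000479 maxz 144.27865774197892
mid (array([544.5, 210.3]), array([132.6, 219.9]), 1.76) 10.45676070721538 maxz 113.01206444929369
small (array([362.1, 300.4]), array([104.1, 127.6]), 7.4) 8.112969362013928 maxz 80.44083853117718
rack (array([ 536.6, -231.3]), array([121.9, 150.2]), 84.86) 40.5124062197558
1 233 (array([ 577. , -235.8]), array([102.4,  17. ]), 89.07) 55.600408316346034 125.10479355475957 [32.13304721 32.72103004 36.45064378]
   60 43 (array([ 576. , -235.7]), array([102.6,   4.4]), 83.05) 67.57921606186346
   98 58 (array([ 577. , -233.9]), array([25.2, 16.9]), 89.22) 113.74425645172226
2 199 (array([ 496.9, -227.7]), array([102. ,  17.1]), 88.87) 55.32643449198122 123.90872031897459 [37.78894472 20.98994975 18.56281407]
   60 32 (array([ 496. , -227.9]), array([101.6,   3.9]), 83.78) 70.66327038745004
   98 61 (array([ 496.9, -226.7]), array([23.9, 17.1]), 88.87) 116.97789301534635
scene mid (array([482., 268.]), array([210.9, 344.5]), 62.84)
```

```bash
python3 - <<'E'
from h import *
f=np.load("top0.npz"); w=cloud(f)
g=np.load("scene0.npz"); wg=cloud(g)
a=cv2.resize(f["pixels"][165:235,240:345,::-1],None,fx=5,fy=5,interpolation=cv2.INTER_CUBIC)
b=cv2.resize(g["pixels"][185:265,300:400,::-1],None,fx=4.4,fy=4.4,interpolation=cv2.INTER_CUBIC)
a=cv2.resize(a,(525,300)) if 0 else a[:300]
cv2.imwrite("pics/crop.png",np.clip(np.vstack([np.pad(a,((0,0),(0,0),(0,0))),np.pad(b[:300],((0,0),(0,525-b.shape[1]),(0,0)))])*1.6,0,255).astype(np.uint8))
def base(s):
    m=(abs(s[...,2]-10.5)<2.5).astype(np.uint8); m=cv2.morphologyEx(m,cv2.MORPH_OPEN,np.ones((3,3)))
    n,l,st,_=cv2.connectedComponentsWithStats(m)
    q=np.vstack([s[l==i] for i in range(1,n) if st[i,4]>60]); return q
for n,s in(("top",w[165:235,240:345]),("scene",wg[190:260,305:395])):
    q=base(s); R=rect(q); print(n,len(q),R)
    yaw=np.radians(R[2] if R[1][0]<R[1][1] else R[2]-90); A=np.array([[np.cos(yaw),np.sin(yaw)],[-np.sin(yaw),np.cos(yaw)]])
    L=(s[...,:2]-R[0])@A.T
    for lo,hi in((103,115),(82,93)):
        m=(s[...,2]>lo)&(s[...,2]<hi)&(abs(L[...,0])<50)&(abs(L[...,1])<70); 
        for sg in(-1,1):
            k=m&(sg*L[...,1]>0); 
            if k.any(): print(lo,sg,k.sum(),np.round(np.percentile(L[k],[0,10,50,90,100],axis=0).T,1).tolist(),np.median(s[k][:,2]))
E
```

```text
top 511 (array([565.8, 224.1]), array([ 86.1, 164.3]), 2.7)
103 -1 23 [[-42.4, -42.1, -37.3, -34.5, -34.0], [-45.3, -44.8, -37.8, -32.6, -32.2]] 108.53575732137972
103 1 30 [[-42.0, -41.9, -37.6, -34.0, -31.9], [45.6, 46.0, 53.5, 58.9, 60.9]] 107.5309244468221
82 -1 80 [[-44.8, -42.5, -22.0, -12.1, -10.2], [-53.2, -51.8, -45.1, -34.4, -32.1]] 88.16160689820771
82 1 73 [[-43.8, -41.7, -22.4, -12.9, -11.2], [45.9, 47.3, 57.0, 65.4, 67.4]] 88.36163969952418
scene 574 (array([566.8, 225.2]), array([ 91.5, 139.4]), 39.42)
103 -1 5 [[-49.9, -49.4, -48.4, -47.7, -47.4], [-7.9, -7.8, -5.7, -4.3, -3.8]] 106.13021843253648
103 1 18 [[-6.3, -2.7, 1.5, 7.1, 8.4], [58.3, 59.3, 64.9, 69.4, 69.9]] 106.36537185753843
82 -1 51 [[-49.5, -48.3, -41.2, -32.3, -28.8], [-34.4, -31.3, -21.2, -7.4, -3.0]] 86.76353221206193
82 1 65 [[-5.4, 2.2, 16.4, 26.3, 30.7], [45.0, 49.2, 59.8, 65.5, 67.7]] 86.84394869578466
```

View pics/crop.png

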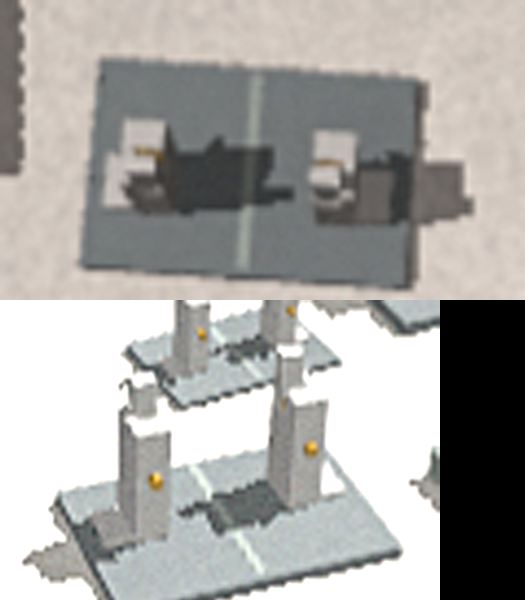

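The crop shows the base corners in the top picture at about (260,177), (324,181), (322,223) and (256,219). The tall guides are on the robot side, so the holder's +x points away from the robot.

```bash
python3 - <<'E'
from h import *
f=np.load("top0.npz"); w=cloud(f); g=np.load("scene0.npz"); wg=cloud(g)
def fit(s,z):  # keep base-top points + hull
    m=(abs(s[...,2]-10)<2.2)
    q=s[m]; return q
s=w[165:235,240:345]; q=fit(s,0)
from scipy.optimize import least_squares, differential_evolution
# search pose: maximise base points inside 120x180 while penalising table points inside
gz=s[...,2]; base=s[(gz>6)&(gz<13)][:,:2]; tab=s[(gz<4)][:,:2]
sg=wg[185:270,300:400]; base2=sg[(sg[...,2]>6)&(sg[...,2]<13)][:,:2]; tab2=sg[sg[...,2]<4][:,:2]
def loc(P,p):
    c,si=np.cos(p[2]),np.sin(p[2]); return (P-p[:2])@np.array([[c,-si],[si,c]])
def cost(p,b,t):
    i=lambda P:(lambda L:1/(1+np.exp(np.clip(np.maximum(abs(L[:,0])-60,abs(L[:,1])-90),-40,40))))(loc(P,p))
    return i(t).sum()-i(b).sum()
for n,b,t,S in(("top",base,tab,s),("scene",base2,tab2,sg)):
    o=differential_evolution(cost,[(520,620),(180,270),(-.3,.3)],args=(b,t),seed=1,tol=1e-6); p=o.x
    print(n,np.round(p,3),o.fun,len(b),len(t))
    L=loc(S[...,:2].reshape(-1,2),p).reshape(S.shape[:2]+(2,))
    for lo,hi in((104,112),(85,91)):
        for sgn in(-1,1):
            k=(S[...,2]>lo)&(S[...,2]<hi)&(sgn*L[...,1]>20)&(sgn*L[...,1]<80)&(abs(L[...,0])<50)
            if k.any(): print(lo,sgn,k.sum(),np.round(np.percentile(L[k],[0,5,50,95,100],axis=0).T,1).tolist())
E
```

```text
top [5.49884e+02 2.30357e+02 4.10000e-02] -1958.824752758721 2060 4404
104 -1 22 [[-26.5, -26.4, -21.3, -18.3, -18.2], [-52.4, -51.9, -44.9, -39.5, -39.3]]
104 1 29 [[-26.7, -26.6, -22.3, -16.9, -16.6], [38.5, 38.6, 46.2, 53.4, 53.8]]
85 -1 67 [[-28.8, -26.8, -6.2, 4.6, 5.8], [-60.2, -59.6, -51.9, -40.1, -39.5]]
85 1 59 [[-28.6, -25.9, -4.6, 3.7, 4.1], [39.3, 40.3, 50.7, 58.9, 59.7]]
scene [5.47347e+02 2.33256e+02 3.70000e-02] -1420.587301794299 1911 5273
104 -1 20 [[-24.2, -23.6, -17.4, -14.8, -14.4], [-55.7, -54.8, -48.8, -41.4, -40.9]]
104 1 19 [[-26.6, -26.3, -19.3, -14.1, -12.7], [37.4, 37.8, 44.0, 51.9, 52.1]]
85 -1 58 [[-24.9, -21.4, -4.5, 7.5, 9.2], [-61.4, -60.5, -52.4, -40.9, -40.4]]
85 1 53 [[-24.2, -20.2, -3.9, 6.4, 8.3], [36.6, 38.2, 48.8, 58.2, 59.2]]
```

Holder centre is about (549,231.5), yaw 0.04, with the head near -15 mm, so the head centre is at about (535,231). Copper is at (496.5,-227.5), yaw about -0.10. I'll turn the tool by +1.235 rad of yaw so the fingers close on the block's x faces.

```bash
python3 -m inch '[[0,0,-0.0393,0,0,0,0],[0,0,-0.0393,0,0,0,0],[0,0,-0.0393,0,0,0,0],[0,0,-0.0393,0,0,0,0],[0,0,-0.0393,0,0,0,0],[0,0,-0.0393,0,0,0,0],[0,0,-0.0393,0,0,0,0],[0,0,-0.0393,0,0,0,0]]' 40
python3 -m inch '[[0,0,-0.0393,0,0,0,0],[0,0,-0.0393,0,0,0,0],[0,0,0,0.8,0.6,0,0],[0,0,0,0.8,0.6,0,0],[0,0,0,0.8,0.6,0,0],[0,0,0,0.8,0.6,0,0],[0,0,0,0.8,0.6,0,0],[0,0,0,0.8,0.6,0,0]]'
cat > go.py <<'E'
import sys,numpy as np
from scipy.spatial.transform import Rotation as R
from rig import r
# target x y z yaw -> tool-frame shift (mm/25) and rotvec/pi, tool down
t=[float(a) for a in sys.argv[1:5]]; s=r.sense()
M=R.from_euler("xyz",s["tcp_rot"]); D=R.from_euler("xyz",[np.pi,0,t[3]])
print("t",round(s["clock"],2),"pos",np.round(s["eef_pos"],1),"rot",np.round(s["tcp_rot"],3),"F",np.round(s["contact_force"],1),"M",np.round(s["wrist_torque"],2),"op",round(s["opening"],3),"g",round(s["grasp_force"],1))
print("turn",np.round((M.inv()*D).as_rotvec()/np.pi,4),"shift(now axes)",np.round(M.inv().apply(np.array(t[:3])-s["eef_pos"])/25,2),"shift(after turn)",np.round(D.inv().apply(np.array(t[:3])-s["eef_pos"])/25,2))
E
python3 go.py 497 -227.5 200 1.471
```

```text
clock: 0.77
eef_pos: [145.9, -607.4, 252.8]
tcp_rot: [-3.141, -0.001, 1.23]
contact_force: [-0.1, -0.4, -0.0]
opening: 0.996
grasp_force: 0.0
clock: 1.43
eef_pos: [248.1, -496.2, 252.9]
tcp_rot: [-3.141, -0.001, 1.47]
contact_force: [-0.4, -0.2, -0.1]
opening: 1.002
grasp_force: 0.0
t 1.43 pos [ 248.1 -496.2  252.9] rot [-3.141e+00 -1.000e-03  1.470e+00] F [-0.4 -0.2 -0.1] M [-0.03 -0.04  0.04] op 1.002 g 0.0
turn [-0.0001 -0.0002 -0.0002] shift(now axes) [11.69  8.83  2.12] shift(after turn) [11.68  8.83  2.12]
```

```bash
python3 -m inch '[[0,0,0,0.95,0.72,0,0],[0,0,0,0.95,0.72,0,0],[0,0,0,0.95,0.72,0,0],[0,0,0,0.95,0.72,0,0],[0,0,0,0.95,0.72,0,0],[0,0,0,0.95,0.72,0,0],[0,0,0,0.95,0.72,0,0],[0,0,0,0.95,0.72,0,0]]'
python3 -m inch '[[0,0,0,0.95,0.72,0.2,0],[0,0,0,0.95,0.72,0.4,0],[0,0,0,0.95,0.72,0.4,0],[0,0,0,0.95,0.72,0.4,0],[0,0,0,0.2,0.15,0.4,0],[0,0,0,0,0,0,0],[0,0,0,0,0,0,0]]'
python3 go.py 497 -227.5 109 1.471
python3 - <<'E'
from h import *
from rig import grab_frame
f=grab_frame("scene"); w=cloud(f)
cv2.imwrite("pics/s1.png",np.clip(cv2.resize(f["pixels"][150:300,100:260,::-1],None,fx=4,fy=4).astype(int)*1.4,0,255).astype(np.uint8))
s=w[205:280,130:205]; 
cp=f["pixels"][205:280,130:205].astype(int)
m=(cp[...,0]>1.5*cp[...,2])&(s[...,2]>50)&(s[...,2]<90)
q=s[m]; print(len(q),rect(q),np.median(q[:,2]))
E
```

```text
clock: 2.1
eef_pos: [410.5, -321.4, 253.1]
tcp_rot: [-3.141, -0.0, 1.47]
contact_force: [-0.3, -0.0, -0.2]
opening: 0.998
grasp_force: 0.0
clock: 2.68
eef_pos: [494.6, -230.6, 207.6]
tcp_rot: [-3.14, -0.0, 1.472]
contact_force: [-0.5, 0.2, 0.1]
opening: 1.0
grasp_force: 0.0
t 2.68 pos [ 494.6 -230.6  207.6] rot [-3.14  -0.     1.472] F [-0.5  0.2  0.1] M [ 0.01 -0.04 -0.03] op 1.0 g 0.0
turn [-0.0007 -0.0001  0.0002] shift(now axes) [0.13 0.09 3.94] shift(after turn) [0.13 0.08 3.94]
347 (array([ 540.5, -229.8]), array([101.3,  93. ]), 84.56) 71.80859456138955
```

View pics/s1.png

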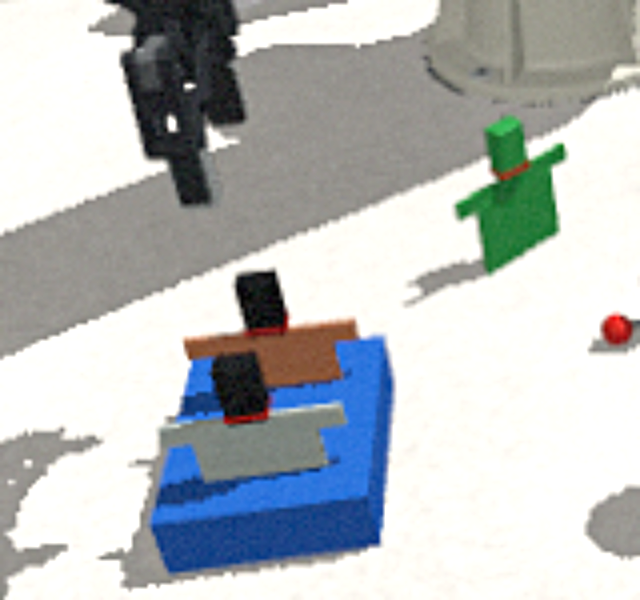

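The picture shows copper in the robot-side slot (crop 270,350) and the gripper above it, clear. I'll descend and close.

```bash
python3 -m inch '[[0,0,0,0.13,0.09,0.6,0],[0,0,0,0,0,0.8,0],[0,0,0,0,0,0.8,0],[0,0,0,0,0,0.8,0],[0,0,0,0,0,0.7,0],[0,0,0,0,0,0.24,0],[0,0,0,0,0,0,0]]'
python3 go.py 497 -227.5 109 1.471
python3 -m inch '[[0,0,0,0,0,0,1],[0,0,0,0,0,0,1],[0,0,0,0,0,0,1],[0,0,0,0,0,0,1],[0,0,0,0,0,0,1],[0,0,0,0,0,0,1],[0,0,0,0,0,0,1],[0,0,0,0,0,0,1]]' 50
python3 go.py 497 -227.5 109 1.471
```

```text
clock: 3.32
eef_pos: [496.6, -228.4, 109.1]
tcp_rot: [-3.14, -0.001, 1.469]
contact_force: [0.5, 0.6, 0.4]
opening: 0.999
grasp_force: 0.0
t 3.32 pos [ 496.6 -228.4  109.1] rot [-3.140e+00 -1.000e-03  1.469e+00] F [0.5 0.6 0.4] M [ 0.07 -0.01  0.02] op 0.999 g 0.0
turn [-0.0007 -0.0002 -0.0006] shift(now axes) [0.04 0.01 0.  ] shift(after turn) [0.04 0.01 0.  ]
clock: 3.98
eef_pos: [498.0, -227.8, 110.4]
tcp_rot: [3.141, 0.0, 1.471]
contact_force: [-1.3, -1.0, 5.6]
opening: 0.18
grasp_force: 48.8
t 3.98 pos [ 498.  -227.8  110.4] rot [3.141 0.    1.471] F [-1.3 -1.   5.6] M [0.06 0.38 0.07] op 0.18 g 48.8
turn [ 0.0001  0.0001 -0.0001] shift(now axes) [ 0.01 -0.04  0.06] shift(after turn) [ 0.01 -0.04  0.06]
```

```bash
python3 -m inch '[[0,0,0,0,0,-0.2,1],[0,0,0,0,0,-0.4,1],[0,0,0,0,0,-0.7,1],[0,0,0,0,0,-0.7,1],[0,0,0,0,0,-0.9,1],[0,0,0,0,0,-0.9,1],[0,0,0,0,0,-0.9,1],[0,0,0,0,0,-0.3,1]]'
python3 -m inch '[[0,0,0,0,0,0,1],[0,0,0,0,0,0,1],[0,0,0,0,0,0,1],[0,0,0,0,0,0,1]]'
python3 go.py 541 231 225 1.611
python3 - <<'E'
from h import *
from rig import grab_frame
f=grab_frame("scene"); w=cloud(f); np.savez("s2.npz",**{k:np.array(v) for k,v in f.items()})
cv2.imwrite("pics/s2.png",np.clip(cv2.resize(f["pixels"][120:320,80:280,::-1],None,fx=3,fy=3).astype(int)*1.4,0,255).astype(np.uint8))
E
```

```text
clock: 4.65
eef_pos: [499.1, -228.3, 238.6]
tcp_rot: [3.137, 0.002, 1.471]
contact_force: [0.3, -0.7, -1.8]
opening: 0.176
grasp_force: 49.1
clock: 4.98
eef_pos: [497.0, -227.4, 233.2]
tcp_rot: [-3.139, -0.001, 1.47]
contact_force: [0.3, 0.7, -2.2]
opening: 0.175
grasp_force: 49.1
t 4.98 pos [ 497.  -227.4  233.2] rot [-3.139e+00 -1.000e-03  1.470e+00] F [ 0.3  0.7 -2.2] M [-0.02 -0.02 -0.02] op 0.175 g 49.1
turn [-0.0008 -0.0003 -0.0447] shift(now axes) [18.42 -0.09  0.35] shift(after turn) [18.25  2.49  0.33]
```

View pics/s2.png

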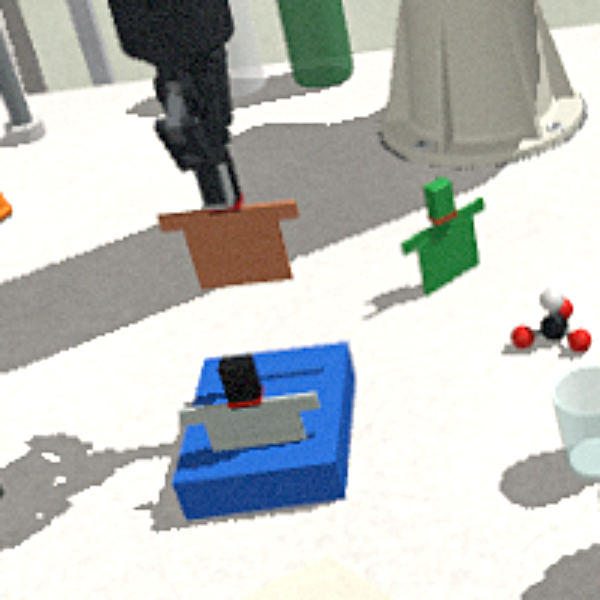

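Copper is held level and clear of the rack (crop 235,245), and grey still stands. On to the holder.

```bash
python3 -m inch '[[0,0,-0.0224,0,0,0,1],[0,0,-0.0224,0,0,0,1],[0,0,0,0.4,0.1,0,1],[0,0,0,0.7,0.15,0,1],[0,0,0,0.9,0.15,0,1],[0,0,0,0.95,0.15,0,1],[0,0,0,0.95,0.15,0,1],[0,0,0,0.95,0.15,0,1]]'
python3 -m inch '[[0,0,0,0.95,0.15,0,1],[0,0,0,0.95,0.15,0,1],[0,0,0,0.95,0.15,0,1],[0,0,0,0.95,0.15,0,1],[0,0,0,0.95,0.15,0,1],[0,0,0,0.95,0.15,0,1],[0,0,0,0.95,0.15,0,1],[0,0,0,0.9,0.15,0,1]]'
python3 -m inch '[[0,0,0,0.9,0.15,0,1],[0,0,0,0.9,0.15,0,1],[0,0,0,0.9,0.15,0,1],[0,0,0,0.8,0.15,0,1],[0,0,0,0.6,0.15,0,1],[0,0,0,0.3,0,0,1],[0,0,0,0,0,0,1],[0,0,0,0,0,0,1]]'
python3 go.py 542 231 233 1.611
```

```text
clock: 5.7
eef_pos: [513.9, -104.0, 234.1]
tcp_rot: [-3.141, -0.001, 1.608]
contact_force: [0.6, 0.6, -2.5]
opening: 0.18
grasp_force: 48.9
clock: 6.37
eef_pos: [536.0, 86.0, 234.2]
tcp_rot: [-3.141, -0.0, 1.609]
contact_force: [0.2, -0.1, -2.3]
opening: 0.178
grasp_force: 48.9
clock: 7.03
eef_pos: [550.4, 194.5, 234.4]
tcp_rot: [-3.141, 0.001, 1.611]
contact_force: [-0.4, 0.5, -2.1]
opening: 0.184
grasp_force: 48.9
t 7.03 pos [550.4 194.5 234.4] rot [-3.141e+00  1.000e-03  1.611e+00] F [-0.4  0.5 -2.1] M [ 0.01 -0.04 -0.  ] op 0.184 g 48.9
turn [-0.0003  0.0002  0.0001] shift(now axes) [ 1.47 -0.28  0.05] shift(after turn) [ 1.47 -0.28  0.06]
```

```bash
python3 -m inch '[[0,0,0,0.5,-0.1,0,1],[0,0,0,0.6,-0.1,0,1],[0,0,0,0.35,-0.05,0.2,1],[0,0,0,0,0,0.1,1],[0,0,0,0,0,0,1],[0,0,0,0,0,0,1]]'
python3 go.py 542 231 233 1.611
python3 - <<'E'
from h import *
from rig import grab_frame
f=grab_frame("scene"); w=cloud(f); px=f["pixels"].astype(int)
m=(px[...,0]>1.5*px[...,2])&(px[...,0]>1.25*px[...,1])&(abs(w[...,0]-542)<30)&(abs(w[...,1]-231)<80)&(w[...,2]>100)
n,l,st,_=cv2.connectedComponentsWithStats(m.astype(np.uint8)); q=w[l==1+st[1:,4].argmax()]
c=(543,231);yaw=.04
A=np.array([[np.cos(yaw),np.sin(yaw)],[-np.sin(yaw),np.cos(yaw)]])
L=(q[:,:2]-c)@A.T
bar=q[:,2]>np.nanpercentile(q[:,2],99)-12
print("plate",len(q),"z",np.percentile(q[:,2],[0,2,98,100]).round(1))
for lo in range(int(q[:,2].min()),int(q[:,2].max()),8):
    k=(q[:,2]>=lo)&(q[:,2]<lo+8); print(lo,k.sum(),np.round([L[k,0].mean(),L[k,1].min(),L[k,1].max()],1))
B=L[bar]; a=np.polyfit(q[bar,1],q[bar,0],1); print("bar yaw",-np.arctan(a[0]),"center",B.mean(0),"ylim",B[:,1].min(),B[:,1].max())
a=np.polyfit(q[:,2],L[:,0],1); print("tilt dx/dz",a[0]); 
# posts
LL=(w[...,:2]-c)@A.T
for lo,hi in((104,111),(84,90)):
    for s in(-1,1):
        k=(w[...,2]>lo)&(w[...,2]<hi)&(s*LL[...,1]>25)&(s*LL[...,1]<75)&(LL[...,0]>-40)&(LL[...,0]<40)&~m
        if k.any(): print(lo,s,k.sum(),np.round(np.percentile(LL[k],[0,5,50,95,100],axis=0).T,1).tolist())
cv2.imwrite("pics/s3.png",np.clip(cv2.resize(f["pixels"][130:270,280:430,::-1],None,fx=4,fy=4,interpolation=cv2.INTER_CUBIC).astype(int)*1.3,0,255).astype(np.uint8))
g=grab_frame("top"); cv2.imwrite("pics/t3.png",np.clip(cv2.resize(g["pixels"][140:260,220:370,::-1],None,fx=4,fy=4,interpolation=cv2.INTER_CUBIC).astype(int)*1.5,0,255).astype(np.uint8))
E
```

```text
clock: 7.53
eef_pos: [542.9, 230.0, 226.8]
tcp_rot: [-3.141, 0.001, 1.611]
contact_force: [0.9, -0.3, -1.6]
opening: 0.177
grasp_force: 48.9
t 7.53 pos [542.9 230.  226.8] rot [-3.141e+00  1.000e-03  1.611e+00] F [ 0.9 -0.3 -1.6] M [-0.    0.03  0.  ] op 0.177 g 48.9
turn [-0.0003  0.0002  0.    ] shift(now axes) [ 0.04 -0.03 -0.25] shift(after turn) [ 0.04 -0.03 -0.25]
plate 709 z [126.7 128.9 199.2 212.7]
126 53 [  1.3 -34.2  34.4]
134 73 [  1.2 -34.2  34.3]
142 73 [  1.1 -34.7  35.8]
150 71 [  1.3 -35.1  35.2]
158 71 [  1.4 -35.   34.3]
166 75 [  1.5 -34.8  35.1]
174 77 [  1.2 -34.8  34.4]
182 96 [  1.5 -50.1  50. ]
190 102 [  1.8 -50.9  50.4]
198 16 [  5.1 -11.9  10.7]
206 2 [  2.3 -12.  -11.6]
bar yaw 0.04353823346430657 center [ 2.19756971 -1.6570286 ] ylim -50.8562771045176 50.421782985201176
tilt dx/dz 0.01447256255111356
104 -1 20 [[-20.6, -20.1, -13.7, -9.6, -9.6], [-53.9, -53.4, -46.2, -39.6, -39.5]]
104 1 17 [[-21.3, -20.7, -13.5, -10.1, -9.4], [40.5, 40.5, 47.2, 54.0, 54.1]]
84 -1 61 [[-20.0, -17.7, 0.3, 12.6, 12.9], [-60.2, -59.0, -49.8, -39.5, -38.6]]
84 1 55 [[-20.4, -17.2, 0.2, 10.5, 11.1], [39.1, 40.2, 51.0, 60.8, 62.3]]
```

View pics/s3.png

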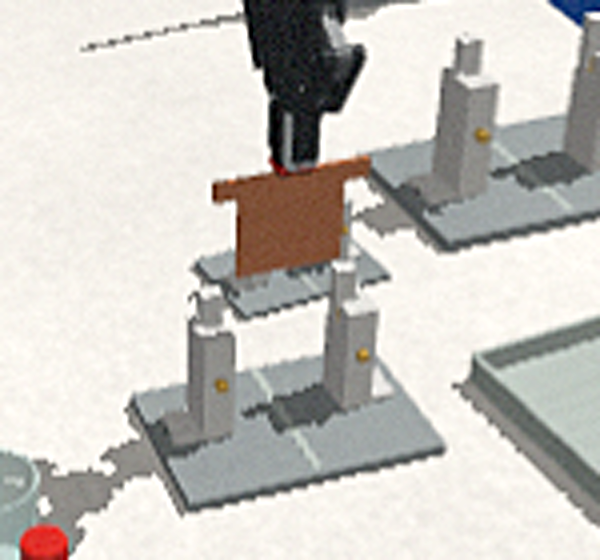

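View pics/t3.png

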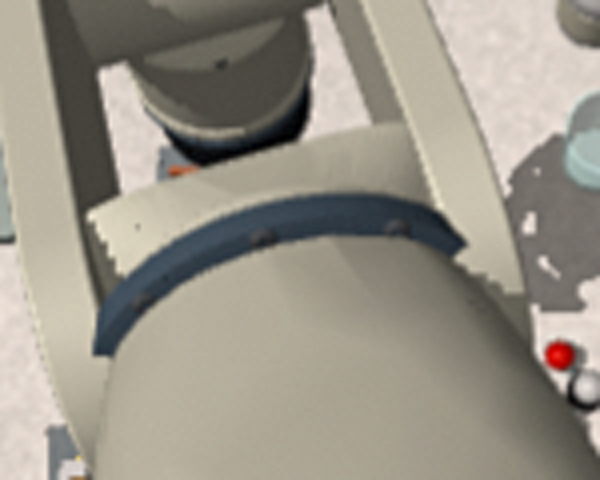

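The scene picture shows the plate level above the posts. In this camera the plate is about 7.5 mm to +x of the head centre, which keeps it clear of the guides, and about 0.6 mm short in y. The top view is blocked by the arm. I'll descend until the ears are at about z 98.

```bash
python3 -m inch '[[0,0,0,0.03,0,0.3,1],[0,0,0,0,0,0.6,1],[0,0,0,0,0,0.6,1],[0,0,0,0,0,0.6,1],[0,0,0,0,0,0.6,1],[0,0,0,0,0,0.4,1],[0,0,0,0,0,0.2,1],[0,0,0,0,0,0,1]]'
python3 -m inch '[[0,0,0,0,0,0,1],[0,0,0,0,0,0,1],[0,0,0,0,0,0,1]]'
python3 go.py 543 231.5 142 1.611
```

```text
clock: 8.3
eef_pos: [542.5, 231.0, 143.5]
tcp_rot: [-3.14, 0.001, 1.611]
contact_force: [-0.6, -0.2, -1.9]
opening: 0.181
grasp_force: 48.9
clock: 8.55
eef_pos: [543.7, 231.6, 145.7]
tcp_rot: [3.14, -0.001, 1.611]
contact_force: [0.3, -0.7, -1.6]
opening: 0.182
grasp_force: 48.9
t 8.55 pos [543.7 231.6 145.7] rot [ 3.140e+00 -1.000e-03  1.611e+00] F [ 0.3 -0.7 -1.6] M [0.01 0.04 0.07] op 0.182 g 48.9
turn [ 0.0005 -0.0002  0.    ] shift(now axes) [-0.   -0.03  0.15] shift(after turn) [-0.   -0.03  0.15]
```

```bash
python3 -m inch '[[0,0,0,0,0,0.1,1],[0,0,0,0,-0.05,0,1],[0,0,0,0,-0.05,0,1],[0,0,0,0,-0.05,0,1],[0,0,0,0,-0.03,0,1],[0,0,0,0,0,0,1],[0,0,0,0,0,0,1]]'
for i in 1 2 ; do python3 -m inch '[[0,0,0,0,-0.02,0,1],[0,0,0,0,-0.02,0,1],[0,0,0,0,0,0,1],[0,0,0,0,0,0,1]]' | grep -E "eef|force"; done
```

```text
clock: 9.13
eef_pos: [538.6, 231.3, 142.3]
tcp_rot: [3.142, -0.0, 1.611]
contact_force: [0.4, 0.9, -1.8]
opening: 0.183
grasp_force: 48.9
eef_pos: [537.6, 231.2, 142.3]
contact_force: [0.1, 0.4, -2.9]
grasp_force: 48.9
eef_pos: [536.6, 231.2, 142.3]
contact_force: [-0.1, 0.2, -2.8]
grasp_force: 48.9
```

```bash
python3 -m inch '[[0,0,0,0,-0.02,0,1],[0,0,0,0,-0.02,0,1],[0,0,0,0,0,0,1],[0,0,0,0,0,0,1]]' | grep -E "eef|force"
python3 -m inch '[[0,0,0,0,-0.02,0,1],[0,0,0,0,0,0,1],[0,0,0,0,0,0,1]]' | grep -E "eef|force";python3 go.py 536 231 142 1.611
python3 -m inch '[[0,0,0,0,-0.02,0,1],[0,0,0,0,0,0,1],[0,0,0,0,0,0,1]]' | grep -E "eef|force";python3 go.py 536 231 142 1.611
```

```text
eef_pos: [535.5, 231.1, 142.3]
contact_force: [1.3, -0.5, -2.7]
grasp_force: 48.9
eef_pos: [535.0, 231.1, 142.3]
contact_force: [-0.1, -0.6, -2.4]
grasp_force: 48.9
t 10.38 pos [535.  231.1 142.3] rot [-3.141  0.     1.611] F [-0.1 -0.6 -2.4] M [ 0.02  0.02 -0.02] op 0.18 g 48.9
turn [-0.      0.      0.0001] shift(now axes) [-0.    0.04  0.01] shift(after turn) [-0.    0.04  0.01]
eef_pos: [534.5, 231.1, 142.3]
contact_force: [0.1, -0.8, -2.1]
grasp_force: 48.9
t 10.63 pos [534.5 231.1 142.3] rot [-3.142 -0.     1.611] F [ 0.1 -0.8 -2.1] M [0.02 0.02 0.04] op 0.179 g 48.9
turn [-0.     -0.      0.0001] shift(now axes) [-0.    0.06  0.01] shift(after turn) [-0.    0.06  0.01]
```

```bash
for i in 1; do python3 -m inch '[[0,0,0,0,-0.02,0,1],[0,0,0,0,0,0,1],[0,0,0,0,0,0,1]]' | grep -E "eef|contact"; python3 -m inch '[[0,0,0,0,-0.02,0,1],[0,0,0,0,0,0,1],[0,0,0,0,0,0,1]]' | grep -E "eef|contact"; python3 -m inch '[[0,0,0,0,-0.02,0,1],[0,0,0,0,0,0,1],[0,0,0,0,0,0,1]]' | grep -E "eef|contact"; done; python3 go.py 536 231 142 1.611
```

```text
eef_pos: [534.4, 231.1, 142.4]
contact_force: [1.5, 0.7, -2.8]
eef_pos: [534.2, 231.1, 142.4]
contact_force: [4.9, 0.2, -4.2]
eef_pos: [534.1, 231.1, 142.6]
contact_force: [5.5, -1.0, -3.1]
t 11.38 pos [534.1 231.1 142.6] rot [ 3.14  -0.     1.611] F [ 5.5 -1.  -3.1] M [-0.12 -1.12 -0.28] op 0.175 g 49.1
turn [ 0.0007 -0.0001  0.    ] shift(now axes) [-0.01  0.08  0.02] shift(after turn) [-0.01  0.08  0.02]
```

Guide touched at TCP x ≈ 534.3. I'll ease back slightly and slide down.

```bash
python3 -m inch '[[0,0,0,0,0.03,0,1],[0,0,0,0,0,0.08,1],[0,0,0,0,0,0.08,1],[0,0,0,0,0,0.08,1],[0,0,0,0,0,0.08,1],[0,0,0,0,0,0.06,1],[0,0,0,0,0,0,1],[0,0,0,0,0,0,1]]'|grep -E "eef|contact"
python3 go.py 534.2 231 114.2 1.611
python3 -m inch '[[0,0,0,0,0,0.05,1],[0,0,0,0,0,0.05,1],[0,0,0,0,0,0.04,1],[0,0,0,0,0,0,1]]'|grep -E "eef|contact"
python3 go.py 534.2 231 114.2 1.611
```

```text
eef_pos: [534.2, 231.2, 132.6]
contact_force: [5.8, 2.3, -2.6]
t 12.05 pos [534.2 231.2 132.6] rot [ 3.141 -0.     1.611] F [ 5.8  2.3 -2.6] M [ 0.27 -1.03 -0.29] op 0.178 g 49.3
turn [ 0.0002 -0.0001  0.    ] shift(now axes) [-0.01  0.    0.74] shift(after turn) [-0.01  0.    0.74]
eef_pos: [534.2, 231.2, 129.2]
contact_force: [6.1, 1.4, -1.0]
t 12.38 pos [534.2 231.2 129.2] rot [ 3.141 -0.     1.611] F [ 6.1  1.4 -1. ] M [ 0.26 -0.99 -0.22] op 0.179 g 49.6
turn [ 0.0002 -0.0001  0.    ] shift(now axes) [-0.01 -0.    0.6 ] shift(after turn) [-0.01 -0.    0.6 ]
```

```bash
python3 -m inch '[[0,0,0,0,0.02,0.04,1],[0,0,0,0,0,0.04,1],[0,0,0,0,0,0.04,1],[0,0,0,0,0,0,1]]'|grep -E "eef|contact"
python3 -m inch '[[0,0,0,0,0,0.04,1],[0,0,0,0,0,0.04,1],[0,0,0,0,0,0,1]]'|grep -E "eef|contact"
python3 go.py 534.2 231 114.2 1.611
```

```text
eef_pos: [534.2, 231.1, 126.2]
contact_force: [3.1, 0.7, 0.8]
eef_pos: [534.3, 231.1, 124.3]
contact_force: [3.2, 0.2, 3.4]
t 12.97 pos [534.3 231.1 124.3] rot [-3.141 -0.     1.611] F [3.2 0.2 3.4] M [ 0.12 -0.44 -0.26] op 0.177 g 50.3
turn [-0.0001 -0.      0.    ] shift(now axes) [-0.  -0.   0.4] shift(after turn) [-0.  -0.   0.4]
```

Clip contact now (net push about 6 N). Continuing in 1 mm steps.

```bash
python3 -m inch '[[0,0,0,0,0,0.04,1],[0,0,0,0,0,0.04,1],[0,0,0,0,0,0,1]]'|grep -E "eef|contact"
python3 -m inch '[[0,0,0,0,0,0.04,1],[0,0,0,0,0,0.04,1],[0,0,0,0,0,0,1]]'|grep -E "eef|contact"
python3 go.py 534.2 231 114.2 1.611
```

```text
eef_pos: [534.3, 231.1, 122.2]
contact_force: [2.3, 1.4, 2.9]
eef_pos: [534.3, 231.0, 120.0]
contact_force: [2.1, 0.3, 1.1]
t 13.47 pos [534.3 231.  120. ] rot [-3.141  0.     1.611] F [2.1 0.3 1.1] M [ 0.15 -0.6  -0.3 ] op 0.179 g 50.0
turn [-0.0001  0.      0.0001] shift(now axes) [ 0.   -0.    0.23] shift(after turn) [ 0.   -0.    0.23]
```

```bash
python3 -m inch '[[0,0,0,0,0,0.04,1],[0,0,0,0,0,0.04,1],[0,0,0,0,0,0,1]]'|grep -E "eef|contact"
python3 -m inch '[[0,0,0,0,0,0.04,1],[0,0,0,0,0,0.04,1],[0,0,0,0,0,0,1]]'|grep -E "eef|contact"
python3 go.py 534.2 231 114.2 1.611
```

```text
eef_pos: [534.2, 231.0, 118.0]
contact_force: [3.2, -0.1, 0.5]
eef_pos: [534.3, 231.0, 116.0]
contact_force: [2.9, 0.6, 0.6]
t 13.97 pos [534.3 231.  116. ] rot [-3.141  0.     1.611] F [2.9 0.6 0.6] M [ 0.15 -0.5  -0.29] op 0.179 g 49.9
turn [-0.0001  0.      0.    ] shift(now axes) [-0.   -0.    0.07] shift(after turn) [-0.   -0.    0.07]
```

```bash
python3 -m inch '[[0,0,0,0,0,0.03,1],[0,0,0,0,0,0,1],[0,0,0,0,0,0,1]]'|grep -E "eef|contact"
python3 -m inch '[[0,0,0,0,0,0.03,1],[0,0,0,0,0,0,1],[0,0,0,0,0,0,1]]'|grep -E "eef|contact"
python3 -m inch '[[0,0,0,0,0,0.02,1],[0,0,0,0,0,0,1],[0,0,0,0,0,0,1]]'|grep -E "eef|contact"
python3 go.py 534.2 231 114.2 1.611
```

```text
eef_pos: [534.3, 231.0, 115.4]
contact_force: [2.8, -0.0, 1.5]
eef_pos: [534.3, 231.0, 114.7]
contact_force: [2.9, 1.3, 2.2]
eef_pos: [534.3, 231.0, 114.4]
contact_force: [1.5, 0.4, 3.6]
t 14.72 pos [534.3 231.  114.4] rot [-3.141  0.     1.611] F [1.5 0.4 3.6] M [ 0.02 -0.22 -0.19] op 0.178 g 50.2
turn [-0.      0.      0.0001] shift(now axes) [-0.   -0.    0.01] shift(after turn) [-0.   -0.    0.01]
```

```bash
python3 -m inch '[[0,0,0,0,0,0.02,1],[0,0,0,0,0,0,1],[0,0,0,0,0,0,1]]'|grep -E "eef|contact"
python3 -m inch '[[0,0,0,0,0,0.02,1],[0,0,0,0,0,0,1],[0,0,0,0,0,0,1]]'|grep -E "eef|contact"
python3 go.py 534.2 231 114.2 1.611
```

```text
eef_pos: [534.3, 231.1, 114.3]
contact_force: [-1.3, -0.6, 8.2]
eef_pos: [534.3, 231.1, 114.3]
contact_force: [-1.9, -1.4, 14.2]
t 15.22 pos [534.3 231.1 114.3] rot [ 3.142 -0.     1.611] F [-1.9 -1.4 14.2] M [-0.15  0.44 -0.22] op 0.183 g 51.8
turn [ 0.     -0.      0.0001] shift(now axes) [-0. -0.  0.] shift(after turn) [-0. -0.  0.]
```

It has a firm stop at TCP z 114.3, as predicted (114.2). I'll relax the push, then open and check.

```bash
python3 -m inch '[[0,0,0,0,0,-0.03,1],[0,0,0,0,0,0,0.8],[0,0,0,0,0,0,0.7],[0,0,0,0,0,0,0.5],[0,0,0,0,0,0,0.3],[0,0,0,0,0,0,0],[0,0,0,0,0,0,0],[0,0,0,0,0,0,0]]' 20
python3 -m inch '[[0,0,0,0,0,0,0],[0,0,0,0,0,-0.2,0],[0,0,0,0,0,-0.5,0],[0,0,0,0,0,-0.8,0],[0,0,0,0,0,-0.8,0],[0,0,0,0,0,-0.8,0],[0,0,0,0,0,-0.8,0],[0,0,0,0,0,-0.3,0]]'
python3 -m inch '[[0,0,0,0,0,-0.3,0],[0,0,0,0,0,0,0],[0,0,0,0,0,0,0],[0,0,0,0,0,0,0]]'
python3 - <<'E'
from h import *
from rig import grab_frame
f=grab_frame("scene"); w=cloud(f); px=f["pixels"].astype(int)
m=(px[...,0]>1.5*px[...,2])&(px[...,0]>1.25*px[...,1])&(abs(w[...,0]-535)<30)&(abs(w[...,1]-231)<60)&(w[...,2]>12)&(w[...,2]<90)
q=w[m]; L=q[:,1]
print(len(q),"z",np.percentile(q[:,2],[0,1,99,100]).round(1),"tilt dx/dz",np.polyfit(q[:,2],q[:,0],1)[0])
b=w[(abs(w[...,0]-535)<14)&(abs(w[...,1]-231)<16)&(w[...,2]>60)&(w[...,2]<140)]; print("grip top z",np.percentile(b[:,2],[50,90,99]))
cv2.imwrite("pics/s4.png",np.clip(cv2.resize(f["pixels"][130:270,280:430,::-1],None,fx=4,fy=4,interpolation=cv2.INTER_CUBIC).astype(int)*1.3,0,255).astype(np.uint8))
E
```

```text
clock: 15.88
eef_pos: [534.3, 231.0, 113.9]
tcp_rot: [-3.141, 0.0, 1.611]
contact_force: [0.8, -0.4, 0.0]
opening: 0.985
grasp_force: 0.0
clock: 16.55
eef_pos: [535.7, 231.6, 223.1]
tcp_rot: [3.137, -0.002, 1.611]
contact_force: [0.3, 0.5, 0.7]
opening: 1.002
grasp_force: 0.0
clock: 16.88
eef_pos: [533.8, 230.8, 225.5]
tcp_rot: [-3.14, 0.001, 1.611]
contact_force: [0.2, 0.3, -0.0]
opening: 1.002
grasp_force: 0.0
530 z [12.5 15.1 88.5 90. ] tilt dx/dz 0.017591978408693122
grip top z [ 96.80195807 122.75512002 124.42219587]
```

View pics/s4.png

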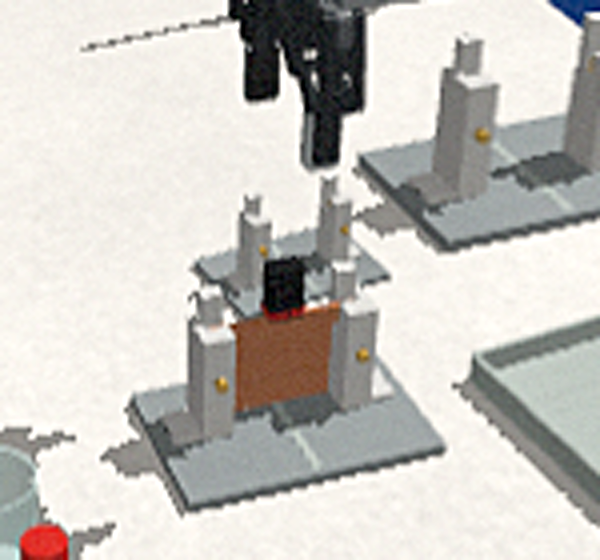

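Copper sits between the posts (crop 285,355), with its grip top at about z 124, which matches being home. The gripper is clear above it.

```bash
python3 -c "
from rig import r
print(r.sign_off())"
```

```text
the job is handed in; nothing more can be done
None
```

The copper electrode is home in the holder and released, and the job is handed in at about 17 s on the robot clock; the hand-in returned no verdict, but the last picture and readings show it level and fully down.

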